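# Stack the trivets, then turn the fruit dish a quarter turn over them

### The job

Build a raised stand by laying the left-hand wooden trivet squarely on top of its twin on the right (which stays where it lies), long side along long side, setting it down rather than dropping it. Then lift the handled dish with the mandarin in it clear of the worktop, and only then give it a quarter turn, so that its handle, which began along the long side of the right-hand trivet, runs across it. Finish while still holding the dish by its handle, level and still, over the middle of the stand with a few centimetres of air below it; the mandarin must stay in the middle of the dish throughout, and the mug, tin and lemon stay where they are.

Things in the scene. Friction and masses are not known exactly. Their poses are not given: they have to be found in the camera images.
- loose_trivet: The left-hand trivet (larger y at the start), to be moved: flat loose open frame of brown wood, 180 mm long (x axis), 160 mm wide (y), 18 mm thick, about 220 g; origin at the centre of its underside, z up. Two outer bars and one middle bar run along x, joined by a cross bar near each end
- loose_trivet_center (a point): Centre (and centre of mass) of the left-hand trivet, 9 mm above its underside, axes as the trivet: it lies in the middle bar, 22 mm wide (y) and free over |x| < 64 mm, with an opening 51 mm wide right through on each side, so that the bar can be gripped from above across its width
- base_trivet: The right-hand trivet, the twin of the other in shape, size and weight (180 x 160 x 18 mm), lying loose and flat on the worktop; origin at the centre of its underside, x along its long side, z up
- base_trivet_center (a point): Centre of the right-hand trivet, 9 mm above its underside; axes as the trivet
- dish: Round shallow white dish, 160 mm across, rim 35 mm high, foot flat on the worktop, about 400 g, loose; origin at the centre of its underside, z up. Its floor is dished and rises gently from the middle. An arched handle stands over it along its x axis: two thin steel legs from the rim, and a straight wooden grip bar at the top
- dish_grip (a point): Centre of the dish's wooden grip bar, 116 mm above the dish's underside, straight above its centre and centre of mass: the bar is 84 mm long (x axis), 14 mm thick (y axis) and 20 mm tall; the bar is free underneath (the mandarin's top lies about 53 mm above the dish's underside)
- dish_center (a point): Middle of the dish's inner floor, 8 mm above its underside; x along the handle. At the start the handle lies along the long side (x axis) of the right-hand trivet to within 0.06 rad
- mandarin_center (a point): Centre of the loose mandarin, about 50 mm across and 44 mm high, 46 g, which sits in the middle of the dish and may roll
- mug: Striped mug, 86 mm across and 90 mm high, bystander behind the work; origin at the centre of its underside
- tuna_tin: Small round food tin, 75 mm across and 58 mm high, bystander behind the work; origin at the centre of its underside
- lemon: Lemon, 72 x 55 x 56 mm, bystander behind the work; origin at its underside
Not all that is in view belongs to the job. What is shaped like the part that bears mandarin_center but blue or turquoise is not meant.

How it is judged:
By the outcome, as a careful person would: the job done as asked, in the order asked, and still so for the second after the job is handed in, while the arm keeps its last pose, push and grip.
It also fails if it takes over 72 s, if anything falls off the work surface, if the arm or the gripper's body presses on something with over 40 N, if the wrist force passes 120 N, or if a joint passes its speed limit or range.

### The arm

A 6-joint arm with a two-finger parallel gripper is mounted at the origin on a cart in front of the work surface, level with it; the furniture and walls round the work are solid. World frame = base frame: x ahead of the robot, y to its left, z up, the work surface at z = 0. Lengths are in m, angles in degrees, forces in N, time in s.
With the tool pointing down it reaches from about 0.35 to 0.875 m from the base axis. Payload 4.2 kg.
Tool frame: the origin (TCP) lies midway between the tips of the shut fingers; the grasp point (between the pads) lies 19 mm behind it; x points along the fingers, y is the direction in which the jaws open and shut, and the axes are right-handed (so a half turn about x gives the same grasp; the last joint's range is limited). The gripper opens to 87 mm and grips with 3 to 60 N. Pads are 19 mm wide; open, the fingers measure 117 mm over their backs; the gripper's body (75 mm by 190 mm) begins 51 mm behind the grasp point.
Start: joints at [-60.814, 22.042, 0.453, 0, -68.411, -14.817], TCP at [0.155, -0.605, 0.223] pointing down, gripper open.
Joint ranges: [-179.83, 179.83], [-69.29, 118.12], [-61.27, 80.66], [-181.25, 117.63], [-171.15, -9.14], [-177.46, 177.46]. Speed limits (degrees/s): [159.86, 159.86, 180, 180, 180, 180].

### API

Orientations are given as a 3x3 rotation matrix whose columns are the frame's x, y, z axes.
In Python, from station import r gives the robot as it stands.
- The arm moves only by the tool play_rows, never from a script. Its argument "plan" is a list that holds one entry, the list of rows, each a list of 6 numbers: the shift along the tool's x, y, z in cm, then the turn, a rotation vector about the tool's x, y, z in units of 10 degrees (1.0 is 10 degrees). A call has 1 to 5 rows; each row is the pose to reach, as a shift and turn from the pose commanded when the call began, along the tool's axes at that moment; what a row does not reach only later rows make up. A row lasts 1/8 s, in which the tool goes at most 62.5 mm and 10.7 degrees, less where a joint would pass 70% of its speed; a pose out of reach is approached as far as the arm can. A call with a gripper value outside its range is refused whole. "hand" is the opening, from 0 (shut) to 1 (fully open), set as the call begins (left out, the last holds). The fingers move at their own pace and stop on an object; the grip force is fixed at half the most. Time passes only in rows, so rows that repeat a pose let the fingers close. It gives the time, the measured TCP pose, the force and the opening at its end, in the units of the state.
- r.sense(): the state, without advancing time (a new reading comes with each control period).
- r.capture(name): name is "side" or "top" or "wrist"; returns (picture, depth): 480x640x3 uint8, blue, green, red; 480x640 float32, m along the optical axis (not along the pixel's ray), 0 where there is no reading.
- r.get_calibration(name): a dict with "vfov" (degrees; the focal length in pixels is half the picture's height over the tangent of half this angle, whatever the lens; pixels are square), "cx", "cy" (the principal point, pixels), "distortion" ([k1, k2, p1, p2, k3] as OpenCV has them; the pictures are not rectified), "rvec" (rotation vector, rad) and "tvec" (3), from world to camera coordinates, as OpenCV has them. Camera axes: x right, y down, z forward; pixel columns grow to the right and rows downward; lengths in m; the calibration is good to about 2 mm. A picture is of the moment at which its call begins: read the wrist's pose just before it. get_calibration takes no time and is no camera call; for the wrist camera it gives the pose at the moment of the call.
- r.finish_job(): hands the job in, once; it reports no verdict.
The state is a dict: "time_s": time; "joints": joint angles; "joint_velocities": joint speeds; "effort": joint torques, N m; "tcp_pos": TCP position; "ee_rot": TCP orientation; "wrist_force": force on the tool from outside, world axes, zero at the start; "moment": the same for the moment, N m; "gripper_width": opening from 0.0 (shut) to 1.0 (fully open).
Only numpy, scipy, OpenCV 4.12 (cv2) and the standard library are available. Lean on these libraries where they do the work, as an engineer would, in place of code of your own. Each camera call takes 0.05 s, during which the arm holds its last target.

## Working session

There is one attempt and no reset: what is moved stays moved. The work goes in short steps, Python scripts to look and compute and a tool call to move; the robot and the scene stay as the last step left them, time stands still between calls to the robot, and variables do not carry over. Pictures are saved under pics/ and viewed, and the job is handed in when it is done.

Besides the shell and the picture viewer there is one more tool, called by a JSON object that holds its "op" and its "data", one argument or row to a line. play_rows: Moves the arm, as the interface text tells. Its arguments: {"type":"object","properties":{"plan":{"type":"array","items":{"type":"array","items":{"type":"array","items":{"type":"number"}}}},"hand":{"type":"number"}},"required":["plan"]}

```bash
mkdir -p pics; ls; cat > h.py <<'E'
import numpy as np, cv2, json
from station import r
def cal(n):
    c=r.get_calibration(n); f=240/np.tan(np.radians(c['vfov'])/2)
    K=np.array([[f,0,c['cx']],[0,f,c['cy']],[0,0,1.]]); R=cv2.Rodrigues(np.array(c['rvec'],float))[0]
    return K,np.array(c['distortion'],float),R,np.array(c['tvec'],float).ravel()
def ray(C,uv):
    K,d,R,t=C
    p=cv2.undistortPoints(np.array(uv,float).reshape(-1,1,2),K,d).reshape(-1,2)
    return np.c_[p,np.ones(len(p))]
def atz(C,uv,z):
    K,d,R,t=C; v=ray(C,uv)@R; o=-R.T@t
    return o+v*((z-o[2])/v[:,2])[:,None]
def atd(C,uv,dep):
    K,d,R,t=C; v=ray(C,uv)*np.array(dep).reshape(-1,1)
    return (v-t)@R
def proj(C,P):
    K,d,R,t=C
    return cv2.projectPoints(np.array(P,float).reshape(-1,3),R,t,K,d)[0].reshape(-1,2)
E
python3 - <<'E'
from h import *
for n in ("top","side","wrist"):
    C=cal(n); a,d=r.capture(n); cv2.imwrite(f"pics/{n}0.png",a); np.savez(f"{n}0.npz",a=a,d=d,K=C[0],di=C[1],R=C[2],t=C[3]); print(n,-C[2].T@C[3])
print(r.sense())
E
```

```text
pics
top [ 0.46725184 -0.01753833  1.00485458]
side [0.45673137 0.82921327 0.4876041 ]
wrist [ 0.08291592 -0.62412548  0.38458492]
{'time_s': 0.15, 'joints': array([-6.08146068e+01,  2.20815595e+01,  3.98136435e-01, -1.70591526e-02,
       -6.84111114e+01, -1.48173274e+01]), 'joint_velocities': array([-0.04088025, -0.21735239,  0.30747519,  0.00273289, -0.05182693,
       -0.04016155]), 'effort': array([-5.68596279e-04, -3.91052520e+01,  1.87586582e+01,  4.22226414e+00,
        1.23873737e-02, -1.40889588e-04]), 'tcp_pos': array([ 0.15499197, -0.60502028,  0.22171283]), 'ee_rot': array([[-5.62859207e-04, -2.48043186e-01,  9.68748812e-01],
       [ 1.57546176e-03,  9.68747543e-01,  2.48043777e-01],
       [-9.99998601e-01,  1.66584043e-03, -1.54485920e-04]]), 'wrist_force': array([ 0.4326722 , -0.28903751, -0.17110935]), 'moment': array([-0.02335012,  0.03849793,  0.06222273]), 'gripper_width': 0.9992750794764442}
```

View pics/top0.png

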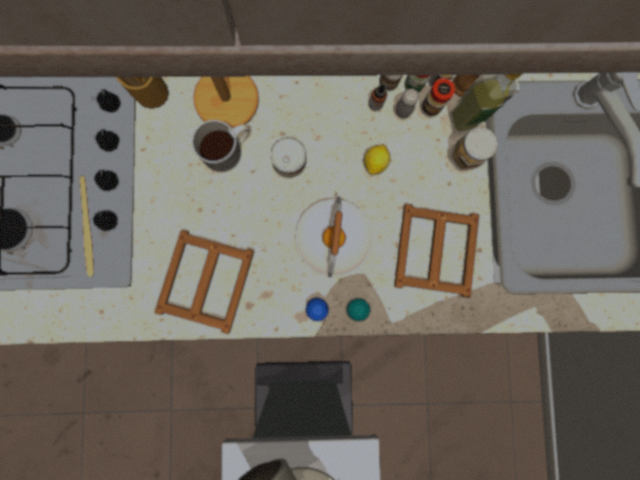

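View pics/side0.png

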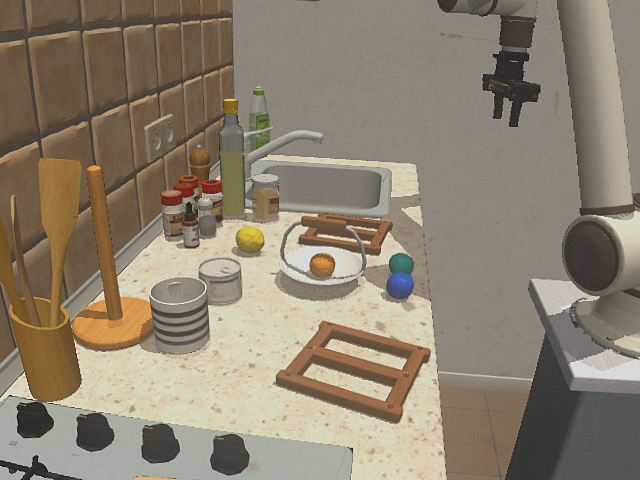

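The top view has +x up and +y left. The left trivet is at about (204,280), the right trivet at (437,250), and the dish at (332,236) with its handle running from (337,197) to (331,273). There are three mandarin-like balls: orange in the dish (334,237), blue (317,308) and turquoise (358,309). The orange one fits. I'll enlarge these to confirm.

```bash
python3 - <<'E'
import cv2
a=cv2.imread("pics/top0.png")
def crop(x,y,w,h,s,n): cv2.imwrite(n,cv2.resize(a[y:y+h,x:x+w],None,fx=s,fy=s,interpolation=cv2.INTER_CUBIC))
crop(150,225,110,110,5,"pics/c1.png");crop(385,195,110,110,5,"pics/c2.png");crop(285,185,100,140,4,"pics/c3.png")
E
```

```text
(no output)
```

View pics/c1.png

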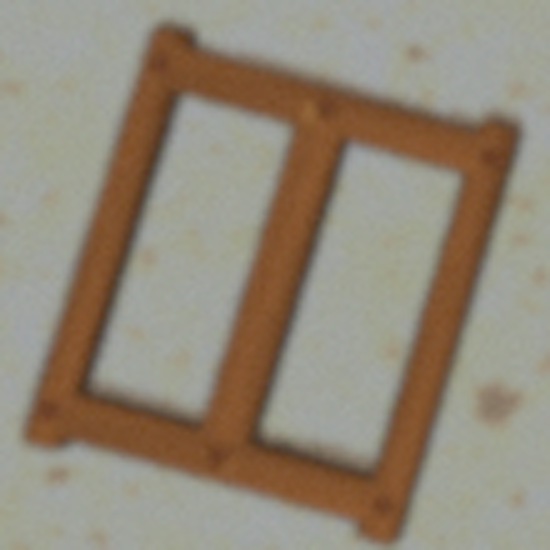

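View pics/c2.png

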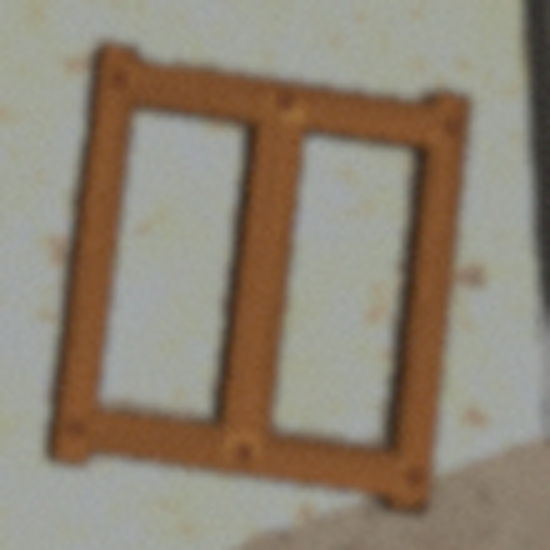

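View pics/c3.png

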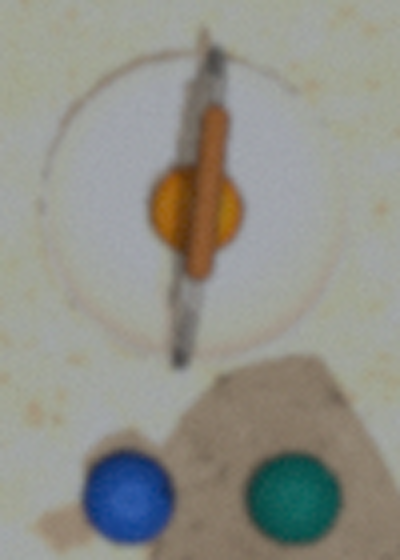

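The crops confirm it: the orange ball under the grip bar is the mandarin, and the blue and turquoise balls stand free on the worktop. Next I'll fit the trivet poses by matching a silhouette, and the dish from its bar and rim.

```bash
cat >> h.py <<'E'
from scipy.optimize import minimize
def rects():
    L=[]
    for y0,y1 in((-80,-62),(-11,11),(62,80)): L.append((-90,90,y0,y1))
    for x0,x1 in((-86,-64),(64,86)): L.append((x0,x1,-80,80))
    return L
def model(C,p,z0,S=4,th=.018,shape=(480,640)):
    m=np.zeros((shape[0]*S,shape[1]*S),np.uint8); c,s=np.cos(p[2]),np.sin(p[2])
    for x0,x1,y0,y1 in rects():
        q=np.array([[x0,y0],[x1,y0],[x1,y1],[x0,y1]])/1000@np.array([[c,s],[-s,c]])+p[:2]
        P=[proj(C,np.c_[q,np.full(4,z)]) for z in (z0,z0+th)]
        h=cv2.convexHull(np.vstack(P).astype(np.float32)).reshape(-1,2)
        cv2.fillPoly(m,[np.round((h+.5)*S*16-8).astype(np.int32)],255,shift=4)
    return cv2.resize(m,(shape[1],shape[0]),interpolation=cv2.INTER_AREA).astype(float)/255
def fit_trivet(C,mask,p0,z0,roi):
    x,y,w,h=roi; M=cv2.GaussianBlur(mask.astype(float),(0,0),1)
    f=lambda q:((cv2.GaussianBlur(model(C,q*[1,1,1],z0),(0,0),1)-M)[y:y+h,x:x+w]**2).sum()
    o=minimize(f,p0,method='Nelder-Mead',options=dict(initial_simplex=np.array(p0)+np.array([[0,0,0],[.01,0,0],[0,.01,0],[0,0,.08]]),xatol=1e-4,fatol=.01,maxiter=200))
    return o.x,o.fun
def wood(a):
    hsv=cv2.cvtColor(a,cv2.COLOR_BGR2HSV); return ((hsv[...,0]<16)&(hsv[...,1]>110)&(hsv[...,2]>30))
E
python3 - <<'E'
from h import *
C=cal("top"); z=np.load("top0.npz"); a=z['a'];d=z['d']
m=wood(a)
print("ref",atz(C,[[204,281],[437,250]],.018))
for uv,roi in (((204,281),(150,225,110,110)),((437,250),(385,195,105,110))):
    p0=[*atz(C,[uv],.018)[0,:2],-.1]
    p,f=fit_trivet(C,m,p0,0,roi); print(np.round(p,4),np.degrees(p[2]),f, m[roi[1]:roi[1]+roi[3],roi[0]:roi[0]+roi[2]].sum())
    v=model(C,p,0); o=a.copy(); o[...,0]=np.where(v>.5,255,o[...,0]); 
    x,y,w,h=roi; cv2.imwrite(f"pics/f{uv[0]}.png",cv2.resize(o[y:y+h,x:x+w],None,fx=5,fy=5))
# bar ends from crop c3 (x4, offset 285,185): (217,108)->(201,278)
e=np.array([[217,106],[201,280]])/4+[285,185]
P=atz(C,e,.126); print("bar",P,np.linalg.norm(P[1]-P[0]),P.mean(0),np.degrees(np.arctan2(*(P[0]-P[1])[[1,0]])))
l=np.array([[212,60],[180,358]])/4+[285,185]; P=atz(C,l,.04); print("legs",P,P.mean(0),np.degrees(np.arctan2(*(P[0]-P[1])[[1,0]])))
# depth points
for u,v in e.round().astype(int): print(d[v,u],atd(C,[[u,v]],[d[v,u]]))
mm=np.array([[196,208]])/4+[285,185]; print("mand",atz(C,mm,.025))
dd=d[180:290,290:375]; vv,uu=np.mgrid[180:290,290:375]
P=atd(C,np.c_[uu.ravel(),vv.ravel()],dd.ravel()); s=(P[:,2]>.1)&(P[:,2]<.15); print("bar depth",s.sum(),P[s].mean(0)); 
hsv=cv2.cvtColor(a,cv2.COLOR_BGR2HSV)
E
```

```text
ref [[ 0.47253847  0.19145634  0.018     ]
 [ 0.52855741 -0.29350048  0.018     ]]
[ 0.4732  0.1921 -0.2927] -16.773063215049064 524.4837805405289 2883
[ 0.53   -0.2947 -0.1554] -8.90301064296104 497.5196565485795 2858
bar [[ 0.59701315 -0.08235545  0.126     ]
 [ 0.51558144 -0.07308052  0.126     ]] 0.08195820683539237 [ 0.55629729 -0.07771799  0.126     ] -6.497883017113706
legs [[ 0.63370215 -0.08665452  0.04      ]
 [ 0.48092927 -0.0669935   0.04      ]] [ 0.55731571 -0.07682401  0.04      ] -7.333341192751008
0.89002645 [[ 0.5962439  -0.08195007  0.12483782]]
0.88178957 [[ 0.51567253 -0.07271116  0.12448167]]
mand [[ 0.55858094 -0.07767668  0.025     ]]
bar depth 414 [ 0.55544115 -0.07614037  0.12113883]
```

```bash
python3 - <<'E'
import cv2,numpy as np
cv2.imwrite("pics/ff.png",cv2.resize(np.hstack([cv2.imread("pics/f204.png"),cv2.imread("pics/f437.png")]),(750,385)))
E
```

```text
(no output)
```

View pics/ff.png

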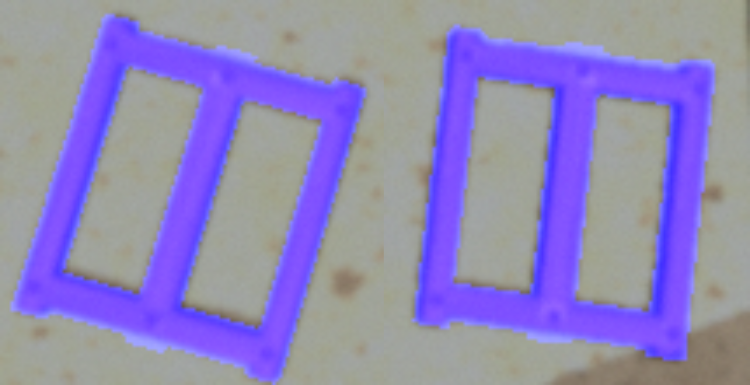

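View pics/wrist0.png

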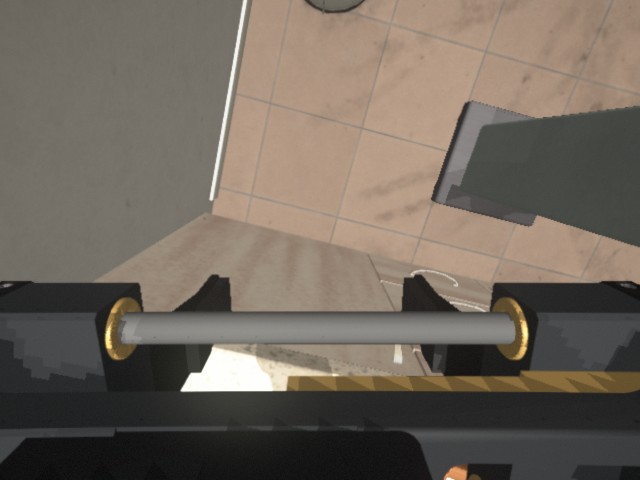

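The fits are tight: loose trivet (0.473, 0.192) at -16.8°, base (0.530, -0.295) at -8.9°, dish grip (0.556, -0.077) at about -7°. The bar height by depth is 0.125 and its length 82 mm, which agrees with the sizes given. I'll write a move helper and go.

```bash
cat >> h.py <<'E'
from scipy.spatial.transform import Rotation as Ro
def togo(pos,yawdeg):
    "yawdeg: world angle of tool y axis, tool x straight down"
    s=r.sense(); R=np.array(s['ee_rot']); y=np.array([np.cos(np.radians(yawdeg)),np.sin(np.radians(yawdeg)),0]); x=np.array([0,0,-1.])
    T=np.c_[x,y,np.cross(x,y)]
    sh=R.T@(np.array(pos)-s['tcp_pos'])*100; rv=np.degrees((Ro.from_matrix(R.T@T)).as_rotvec())/10
    print("t",s['time_s'],"tcp",np.round(s['tcp_pos'],4),"yaw",round(float(np.degrees(np.arctan2(R[1,1],R[0,1]))),2),"tilt",round(float(np.degrees(np.arccos(-R[2,0]))),2),"F",np.round(s['wrist_force'],2),"w",round(float(s['gripper_width']),3))
    print("  shift cm",np.round(sh,2),"turn",np.round(rv,3), "q",np.round(s['joints'],1))
E
python3 -c "
from h import *
togo([.45,-.25,.2],90); togo([.473,.192,.15],73.2)"
```

```text
t 0.15 tcp [ 0.155  -0.605   0.2217] yaw 104.36 tilt 0.1 F [ 0.43 -0.29 -0.17] w 0.999
  shift cm [ 2.21 27.07 37.39] turn [ 1.436 -0.002 -0.009] q [-60.8  22.1   0.4  -0.  -68.4 -14.8]
t 0.15 tcp [ 0.155  -0.605   0.2217] yaw 104.36 tilt 0.1 F [ 0.43 -0.29 -0.17] w 0.999
  shift cm [ 7.28 69.31 50.58] turn [ 3.116e+00 -3.000e-03 -9.000e-03] q [-60.8  22.1   0.4  -0.  -68.4 -14.8]
```

{"op": "play_rows", "data": {
  "plan": [
    [[0,5,6.5,0.5,0,0],[0,10,13,0.9,0,0],[0,15,19.5,1.4,0,0],[0,20,26,1.4,0,0],[0,25,32.5,1.4,0,0]]
  ],
  "hand": 0.55
}}

```text
time_s: 0.78
tcp_pos: [0.3486, -0.3576, 0.2225]
ee_rot: [[0.0, -0.006, 1.0], [-0.0, 1.0, 0.006], [-1.0, -0.0, 0.0]]
wrist_force: [1.1, 0.1, -0.3]
gripper_width: 0.572
```

```bash
python3 -c "
from h import *
togo([.473,.192,.15],73.2)"
```

```text
t 0.775 tcp [ 0.3486 -0.3576  0.2225] yaw 90.36 tilt 0.01 F [ 1.11  0.1  -0.26] w 0.572
  shift cm [ 7.25 54.88 12.78] turn [1.716e+00 1.000e-03 0.000e+00] q [-27.1   9.8 -16.8  -0.  -63.5 -62.6]
```

{"op": "play_rows", "data": {
  "plan": [
    [[0,6,1.5,0.4,0,0],[0,12,3,0.8,0,0],[0,18,4.5,1.2,0,0],[0,24,6,1.7,0,0],[0,30,7,1.7,0,0]]
  ]
}}

```text
time_s: 1.4
tcp_pos: [0.416, -0.0569, 0.2227]
ee_rot: [[0.001, 0.287, 0.958], [0.0, 0.958, -0.287], [-1.0, 0.0, 0.001]]
wrist_force: [0.9, -0.1, 0.1]
gripper_width: 0.551
```

```bash
python3 -c "
from h import *
togo([.473,.192,.15],73.2)"
```

```text
t 1.4 tcp [ 0.416  -0.0569  0.2227] yaw 73.35 tilt 0.04 F [ 0.88 -0.13  0.06] w 0.551
  shift cm [ 7.28 25.48 -1.67] turn [ 0.015  0.004 -0.002] q [  14.6    1.5  -26.2    0.   -62.2 -121.2]
```

{"op": "play_rows", "data": {
  "plan": [
    [[2,6,-0.5,0,0,0],[4,12,-1,0,0,0],[6,18,-1.4,0,0,0],[7.3,24,-1.7,0,0,0],[7.3,25.5,-1.7,0,0,0]]
  ]
}}

```text
time_s: 2.02
tcp_pos: [0.4724, 0.1929, 0.148]
ee_rot: [[-0.002, 0.283, 0.959], [-0.002, 0.959, -0.283], [-1.0, -0.002, -0.001]]
wrist_force: [-0.5, 0.3, -0.5]
gripper_width: 0.549
```

{"op": "play_rows", "data": {
  "plan": [
    [[0,0,0,0,0,0],[0,0,0,0,0,0]]
  ]
}}

```text
time_s: 2.28
tcp_pos: [0.4721, 0.189, 0.1498]
ee_rot: [[-0.0, 0.287, 0.958], [-0.0, 0.958, -0.287], [-1.0, -0.0, -0.0]]
wrist_force: [-0.2, 0.2, -0.7]
gripper_width: 0.552
```

```bash
python3 -c "
from h import *
togo([.473,.192,.15],73.2)
C=cal('wrist'); a,d=r.capture('wrist'); cv2.imwrite('pics/w1.png',a)
print(proj(C,[[.473,.192,.018]]))
np.savez('w1.npz',a=a,d=d,K=C[0],di=C[1],R=C[2],t=C[3])
"
```

```text
t 2.275 tcp [0.4721 0.189  0.1498] yaw 73.3 tilt 0.02 F [-0.18  0.22 -0.75] w 0.552
  shift cm [-0.02  0.31 -0.  ] turn [ 0.01  -0.002  0.001] q [  40.1   14.7  -21.7   -0.   -53.6 -146.8]
[[321.08726798 232.06402377]]
```

View pics/w1.png

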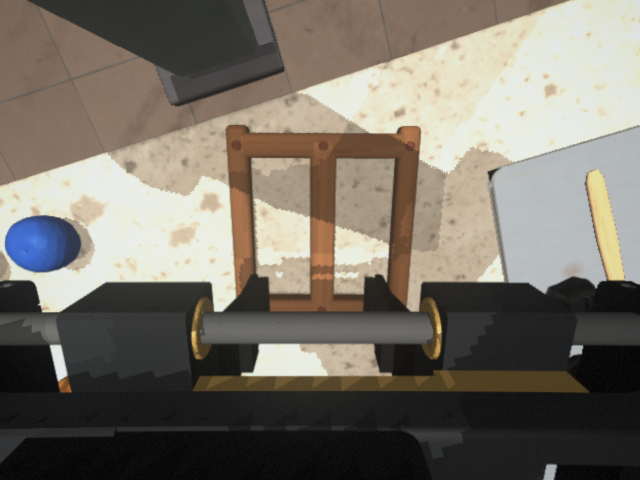

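The wrist picture looks back towards the robot. The middle-bar screws are at (323,146) and (321,310), and the frame outline is clear.

```bash
python3 -c "
from h import *
z=np.load('w1.npz'); C=(z['K'],z['di'],z['R'],z['t'])
P=atz(C,[[323,146],[321,309],[237,146],[410,146]],.018); print(P); print(P[:2].mean(0),np.linalg.norm(P[0]-P[1]),np.degrees(np.arctan2(*(P[1]-P[0])[[1,0]])))
m=wood(z['a'])
p,f=fit_trivet(C,m,[.473,.192,-.29],0,(215,115,215,165)); print(p,np.degrees(p[2]),f,m[115:280,215:430].sum())
togo([*p[:2],.06],90+np.degrees(p[2]))
"
```

```text
[[0.40372293 0.2141542  0.018     ]
 [0.54400206 0.17087556 0.018     ]
 [0.38351546 0.14665048 0.018     ]
 [0.42431213 0.28231564 0.018     ]]
[0.47386249 0.19251488 0.018     ] 0.14680352017503157 -17.145937295718547
[ 0.47587601  0.19183941 -0.30086791] -17.238461213720136 1477.7447989632055 12438
t 2.325 tcp [0.4722 0.1889 0.15  ] yaw 73.28 tilt 0.01 F [-0.37 -0.58  0.13] w 0.55
  shift cm [9.   0.39 0.27] turn [ 0.052 -0.    -0.001] q [  40.1   14.7  -21.7   -0.   -53.6 -146.8]
```

{"op": "play_rows", "data": {
  "plan": [
    [[4,0.35,0.1,0,0,0],[8,0.35,0.1,0,0,0],[11,0.35,0.1,0,0,0],[12.5,0.35,0.1,0,0,0],[12.5,0.35,0.1,0,0,0]]
  ]
}}

```text
time_s: 2.95
tcp_pos: [0.4744, 0.1925, 0.0244]
ee_rot: [[-0.001, 0.287, 0.958], [-0.001, 0.958, -0.287], [-1.0, -0.001, -0.001]]
wrist_force: [1.0, 0.8, 0.1]
gripper_width: 0.552
```

```bash
python3 -c "
from h import *
togo([.4735,.1922,.0045],73)"
```

```text
t 2.95 tcp [0.4744 0.1925 0.0244] yaw 73.32 tilt 0.07 F [1.03 0.82 0.08] w 0.552
  shift cm [ 1.99 -0.05 -0.07] turn [ 0.032 -0.003  0.006] q [  40.3   25.   -29.     0.   -36.  -147. ]
```

{"op": "play_rows", "data": {
  "plan": [
    [[0.8,0,0,0.03,0,0],[1.5,0,0,0.03,0,0],[2.0,0,0,0.03,0,0],[2.0,0,0,0.03,0,0]]
  ]
}}

```text
time_s: 3.45
tcp_pos: [0.4743, 0.1932, 0.0043]
ee_rot: [[-0.001, 0.291, 0.957], [-0.0, 0.957, -0.291], [-1.0, -0.001, -0.0]]
wrist_force: [0.3, -0.7, -0.0]
gripper_width: 0.549
```

{"op": "play_rows", "data": {
  "plan": [
    [[0,0,0,0,0,0],[0,0,0,0,0,0],[0,0,0,0,0,0],[0,0,0,0,0,0],[0,0,0,0,0,0]]
  ],
  "hand": 0.0
}}

```text
time_s: 4.08
tcp_pos: [0.4746, 0.1935, 0.0047]
ee_rot: [[0.0, 0.291, 0.957], [0.0, 0.957, -0.291], [-1.0, 0.0, 0.0]]
wrist_force: [0.4, 0.5, 1.0]
gripper_width: 0.246
```

```bash
python3 -c "
from h import *
togo([.4735,.1922,.0045],73)"
```

```text
t 4.075 tcp [0.4746 0.1935 0.0047] yaw 73.07 tilt 0.02 F [0.44 0.5  0.96] w 0.246
  shift cm [ 0.02 -0.15 -0.07] turn [ 0.007  0.001 -0.002] q [  40.3   26.9  -29.9    0.   -33.2 -147.3]
```

{"op": "play_rows", "data": {
  "plan": [
    [[-1,0,0,0,0,0],[-4,0,0,0,0,0],[-9,0,0,0,0,0],[-14,0,0,0,0,0],[-19,0,0,0,0,0]]
  ]
}}

```text
time_s: 4.7
tcp_pos: [0.4738, 0.1929, 0.1964]
ee_rot: [[-0.001, 0.291, 0.957], [0.0, 0.957, -0.291], [-1.0, -0.0, -0.001]]
wrist_force: [0.3, 1.2, -2.4]
gripper_width: 0.252
```

```bash
python3 -c "
from h import *
togo([.530,-.295,.2],81.2)"
```

```text
t 4.7 tcp [0.4738 0.1929 0.1964] yaw 73.06 tilt 0.03 F [ 0.28  1.18 -2.36] w 0.252
  shift cm [ -0.37 -45.03  19.59] turn [-0.814 -0.003  0.   ] q [  40.3   12.3  -17.5   -0.   -60.2 -147.3]
```

{"op": "play_rows", "data": {
  "plan": [
    [[-0.4,-2,1,0,0,0],[-0.4,-6,3,-0.2,0,0],[-0.4,-10.5,5,-0.4,0,0],[-0.4,-15,7,-0.6,0,0],[-0.4,-19.5,9,-0.8,0,0]]
  ]
}}

```text
time_s: 5.32
tcp_pos: [0.5032, -0.021, 0.1988]
ee_rot: [[-0.0, 0.154, 0.988], [0.0, 0.988, -0.154], [-1.0, 0.0, -0.0]]
wrist_force: [0.5, 0.5, -1.8]
gripper_width: 0.251
```

```bash
python3 -c "
from h import *
togo([.530,-.295,.2],81.2)"
```

```text
t 5.325 tcp [ 0.5032 -0.021   0.1988] yaw 81.14 tilt 0.02 F [ 0.46  0.46 -1.76] w 0.251
  shift cm [ -0.13 -26.66   6.87] turn [-0.006 -0.002 -0.001] q [  16.1   11.4  -18.3   -0.   -60.3 -114.9]
```

{"op": "play_rows", "data": {
  "plan": [
    [[0,-5,1.3,0,0,0],[0,-11,2.8,0,0,0],[0,-17,4.4,0,0,0],[0,-22,5.7,0,0,0],[0,-25,6.4,0,0,0]]
  ]
}}

```text
time_s: 5.95
tcp_pos: [0.5274, -0.2786, 0.1982]
ee_rot: [[-0.001, 0.158, 0.987], [0.001, 0.987, -0.158], [-1.0, 0.0, -0.001]]
wrist_force: [0.0, 0.7, -2.5]
gripper_width: 0.25
```

{"op": "play_rows", "data": {
  "plan": [
    [[2,-1,0.3,0,0,0],[4,-1.6,0.4,0,0,0],[6,-1.6,0.4,0,0,0],[7,-1.6,0.4,0,0,0],[7,-1.6,0.4,0,0,0]]
  ]
}}

```text
time_s: 6.58
tcp_pos: [0.5291, -0.2925, 0.1281]
ee_rot: [[-0.002, 0.155, 0.988], [0.001, 0.988, -0.155], [-1.0, 0.0, -0.002]]
wrist_force: [0.2, 0.4, -1.0]
gripper_width: 0.251
```

```bash
python3 -c "
from h import *
togo([.530,-.295,.06],81.1)
C=cal('top'); a,d=r.capture('top'); cv2.imwrite('pics/top1.png',a)
cv2.imwrite('pics/top1c.png',cv2.resize(a[180:310,370:510],None,fx=4,fy=4))
cv2.imwrite('pics/w2.png',r.capture('wrist')[0])
cv2.imwrite('pics/s2.png',r.capture('side')[0])
"
```

```text
t 6.575 tcp [ 0.5291 -0.2925  0.1281] yaw 81.07 tilt 0.1 F [ 0.24  0.43 -1.01] w 0.251
  shift cm [ 6.8  -0.23  0.13] turn [-0.003 -0.01  -0.001] q [-13.6  24.7  -9.8  -0.  -55.6 -85.3]
```

View pics/w2.png

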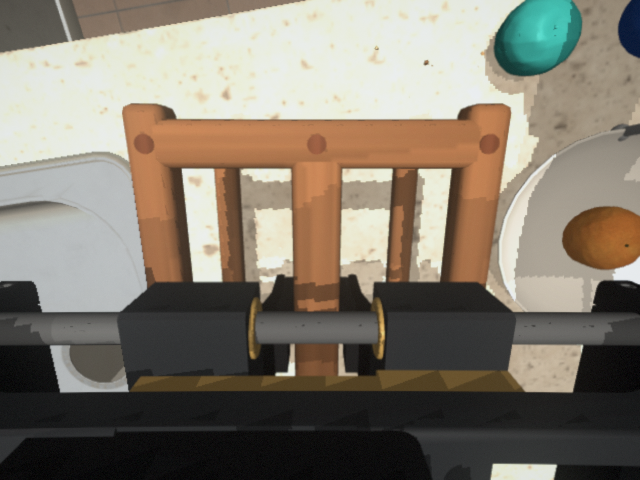

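View pics/top1c.png

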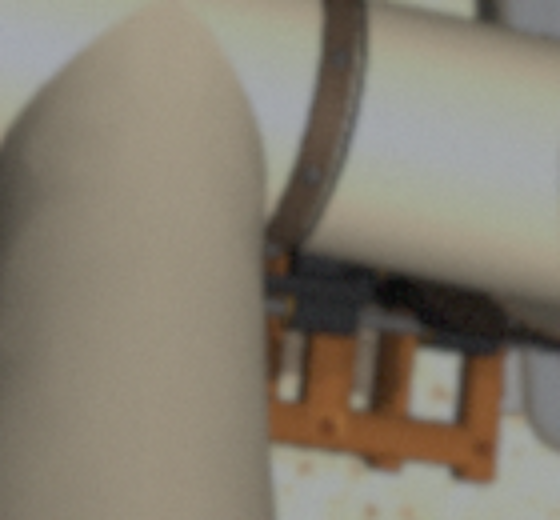

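View pics/s2.png

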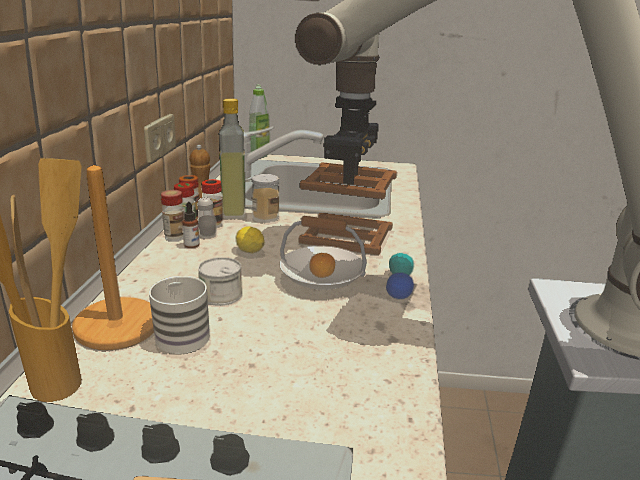

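The wrist view shows the carried trivet's near screws at (144,143), (316,143) and (489,143). The base's outer bars show through the openings near columns 228 and 405. I'll measure the sideways and lengthwise offsets.

```bash
python3 -c "
from h import *
a=cv2.imread('pics/w2.png')
cv2.imwrite('pics/w2c.png',cv2.resize(a[155:300,185:450],None,fx=3,fy=3,interpolation=cv2.INTER_CUBIC))
C=cal('wrist'); s=r.sense(); R=np.array(s['ee_rot']);t=s['tcp_pos']
P=atz(C,[[144,143],[316,143],[489,143]],t[2]-.0045+.018); print(np.round((P-t)@R,4), P)
"
```

```text
[[-0.0136 -0.072  -0.0747]
 [-0.0136 -0.001  -0.0748]
 [-0.0137  0.0703 -0.0746]] [[ 0.44540155 -0.35241455  0.14315382]
 [ 0.45624817 -0.28223866  0.14315382]
 [ 0.46750008 -0.2118071   0.14315382]]
```

View pics/w2c.png

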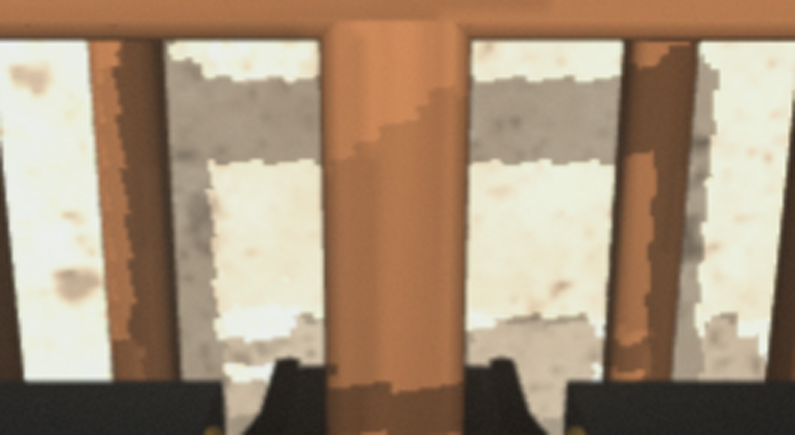

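```bash
python3 -c "
from h import *
C=cal('wrist'); s=r.sense(); R=np.array(s['ee_rot']);t=s['tcp_pos']
for rows,l,rr in (((225),105,680),(185,95,693),(265,112,671)):
    P=atz(C,[[l/3+185,rows],[rr/3+185,rows]],.018); print(np.round((P-t)@R,4), P.mean(0),np.linalg.norm(P[1]-P[0]))
    Q=(P-t)@R; print(Q[:,1].mean())
print(C[2]@R)
# base from top fit in tool frame
print((np.array([.530,-.2947,.018])-t)@R)
"
```

```text
[[ 0.1117 -0.0791 -0.0111]
 [ 0.1116  0.0764 -0.0111]] [ 0.51931299 -0.29252689  0.018     ] 0.1555253836459032
-0.0013712223292078676
[[ 0.1116 -0.0793 -0.0434]
 [ 0.1115  0.0774 -0.0433]] [ 0.48753423 -0.28713017  0.018     ] 0.1566544667574026
-0.0009561815831763548
[[ 0.1117 -0.0798  0.0232]
 [ 0.1117  0.0764  0.0233]] [ 0.55323685 -0.29814721  0.018     ] 0.15619071706858595
-0.0016752891487789648
[[ 9.57832833e-04  9.99999398e-01  5.35381383e-04]
 [-2.68387211e-01 -2.58668892e-04  9.63311081e-01]
 [ 9.63310639e-01 -1.06638050e-03  2.68386802e-01]]
[ 0.1116544  -0.00186471 -0.00023701]
```

Wrist and top views agree to under 1 mm once the camera bias is removed. Descending.

{"op": "play_rows", "data": {
  "plan": [
    [[2,-0.03,0.08,0.02,0,0],[4.5,-0.03,0.08,0.02,0,0],[7,-0.03,0.08,0.02,0,0],[8.8,-0.03,0.08,0.02,0,0],[9.3,-0.03,0.08,0.02,0,0]]
  ]
}}

```text
time_s: 7.35
tcp_pos: [0.5303, -0.293, 0.0352]
ee_rot: [[-0.001, 0.159, 0.987], [0.0, 0.987, -0.159], [-1.0, 0.0, -0.001]]
wrist_force: [0.5, -0.8, -1.9]
gripper_width: 0.249
```

```bash
python3 -c "
from h import *
togo([.5298,-.293,.0226],80.9)
a=r.capture('wrist')[0]
cv2.imwrite('pics/w3.png',a)
"
```

```text
t 7.35 tcp [ 0.5303 -0.293   0.0352] yaw 80.88 tilt 0.05 F [ 0.51 -0.77 -1.9 ] w 0.249
  shift cm [ 1.26 -0.   -0.05] turn [-0.002 -0.005 -0.   ] q [-13.6  31.  -14.9   0.  -44.1 -85.5]
```

View pics/w3.png

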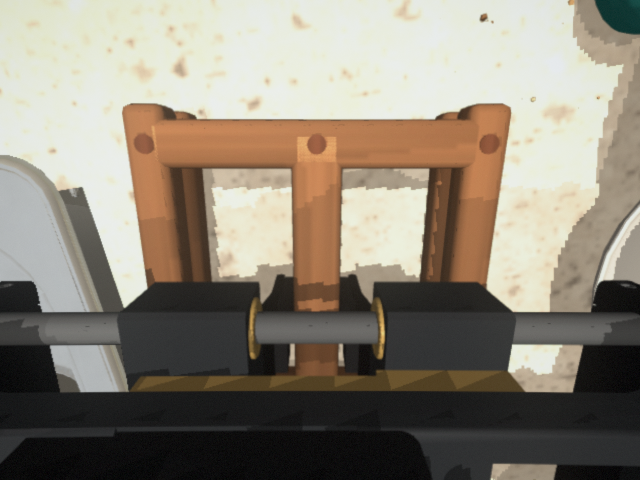

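```bash
python3 -c "
from h import *
a=cv2.imread('pics/w3.png'); cv2.imwrite('pics/w3c.png',np.hstack([cv2.resize(a[90:180,110:230],None,fx=3.3,fy=3.3,interpolation=cv2.INTER_CUBIC),cv2.resize(a[90:180,405:525],None,fx=3.3,fy=3.3,interpolation=cv2.INTER_CUBIC)]))
C=cal('wrist');s=r.sense(); R=np.array(s['ee_rot']);t=s['tcp_pos']
def pj(y,z,h): # tool-frame coords
    p=t+R@np.array([0,y,z]); p[2]=h; return np.round(proj(C,[p])[0],1)
for h in (.0487,.018,.0307,0): print(h,[pj(y,-.091,h) for y in(-.080,-.062,.062,.080)])
"
```

```text
0.0487 [array([118.2, 100.1]), array([163.6, 100.4]), array([473.4, 100.2]), array([519. ,  99.9])]
0.018 [array([153.2, 108. ]), array([190.5, 108.2]), array([445.8, 108.1]), array([483.1, 107.8])]
0.0307 [array([140.3, 105.1]), array([180.6, 105.4]), array([455.9, 105.2]), array([496.3, 104.9])]
0 [array([168.5, 111.4]), array([202.3, 111.6]), array([433.7, 111.5]), array([467.5, 111.3])]
```

View pics/w3c.png

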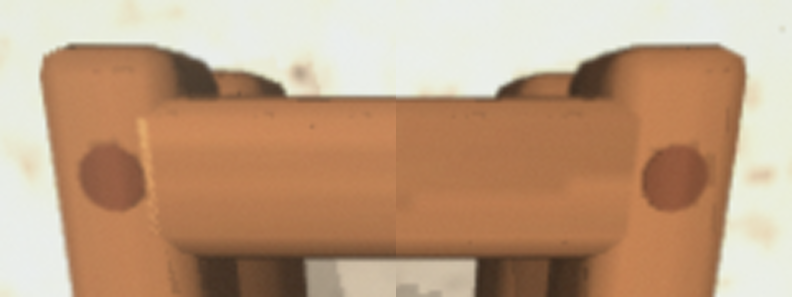

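Symmetric to well under 1 mm on both sides. Setting down gently.

{"op": "play_rows", "data": {
  "plan": [
    [[0.4,0,0,0,0,0],[0.8,0,0,0,0,0],[1.0,0,0,0,0,0],[1.15,0,0,0,0,0],[1.15,0,0,0,0,0]]
  ]
}}

```text
time_s: 8.02
tcp_pos: [0.5304, -0.2931, 0.024]
ee_rot: [[-0.0, 0.159, 0.987], [0.0, 0.987, -0.159], [-1.0, 0.0, -0.0]]
wrist_force: [-0.3, 0.8, -2.2]
gripper_width: 0.248
```

{"op": "play_rows", "data": {
  "plan": [
    [[0.05,0,0,0,0,0],[0.1,0,0,0,0,0],[0.15,0,0,0,0,0],[0.15,0,0,0,0,0]]
  ]
}}

```text
time_s: 8.52
tcp_pos: [0.5305, -0.2932, 0.0227]
ee_rot: [[0.0, 0.159, 0.987], [-0.0, 0.987, -0.159], [-1.0, -0.0, 0.0]]
wrist_force: [0.2, 0.7, -0.5]
gripper_width: 0.247
```

```bash
python3 -c "
from h import *
togo([.5298,-.293,.0226],80.9)
togo([.5298,-.293,.0226],80.9)
"
```

```text
t 8.525 tcp [ 0.5305 -0.2932  0.0227] yaw 80.87 tilt 0.01 F [ 0.24  0.71 -0.51] w 0.247
  shift cm [ 0.01  0.01 -0.07] turn [-0.003  0.001  0.   ] q [-13.6  32.  -15.4   0.  -42.6 -85.5]
t 8.525 tcp [ 0.5305 -0.2932  0.0227] yaw 80.87 tilt 0.01 F [ 0.24  0.71 -0.51] w 0.247
  shift cm [ 0.01  0.01 -0.07] turn [-0.003  0.001  0.   ] q [-13.6  32.  -15.4   0.  -42.6 -85.5]
```

{"op": "play_rows", "data": {
  "plan": [
    [[0.03,0,0,0,0,0],[0.05,0,0,0,0,0],[0.05,0,0,0,0,0]]
  ]
}}

```text
time_s: 8.9
tcp_pos: [0.5305, -0.2932, 0.0227]
ee_rot: [[0.0, 0.159, 0.987], [-0.0, 0.987, -0.159], [-1.0, -0.0, 0.0]]
wrist_force: [-1.5, 1.8, 4.7]
gripper_width: 0.247
```

{"op": "play_rows", "data": {
  "plan": [
    [[0,0,0,0,0,0],[0,0,0,0,0,0],[0,0,0,0,0,0],[0,0,0,0,0,0]]
  ],
  "hand": 0.5
}}

```text
time_s: 9.4
tcp_pos: [0.5305, -0.2932, 0.0218]
ee_rot: [[-0.0, 0.159, 0.987], [0.0, 0.987, -0.159], [-1.0, 0.0, -0.0]]
wrist_force: [0.6, 0.3, 0.2]
gripper_width: 0.494
```

{"op": "play_rows", "data": {
  "plan": [
    [[-1,0,0,0,0,0],[-4,0,0,0,0,0],[-9,0,0,0,0,0],[-14,0,0,0,0,0],[-20,0,0,0,0,0]]
  ]
}}

```text
time_s: 10.02
tcp_pos: [0.5298, -0.2929, 0.2239]
ee_rot: [[-0.001, 0.159, 0.987], [0.0, 0.987, -0.159], [-1.0, 0.0, -0.001]]
wrist_force: [1.1, -0.8, -0.0]
gripper_width: 0.498
```

```bash
python3 -c "
from h import *
togo([.556,-.077,.2],83)
"
```

```text
t 10.025 tcp [ 0.5298 -0.2929  0.2239] yaw 80.87 tilt 0.05 F [ 1.06 -0.84 -0.03] w 0.498
  shift cm [ 2.39 21.74 -0.84] turn [-0.213 -0.005 -0.001] q [-13.6  20.1  -2.3  -0.  -67.7 -85.5]
```

{"op": "play_rows", "data": {
  "plan": [
    [[0,4,-0.2,-0.1,0,0],[0,9,-0.4,-0.2,0,0],[0,14,-0.6,-0.2,0,0],[0,19,-0.7,-0.2,0,0],[0,21.8,-0.8,-0.2,0,0]]
  ]
}}

```text
time_s: 10.65
tcp_pos: [0.5573, -0.0745, 0.2231]
ee_rot: [[0.001, 0.122, 0.993], [0.0, 0.993, -0.122], [-1.0, 0.0, 0.001]]
wrist_force: [0.8, -0.3, 0.7]
gripper_width: 0.501
```

{"op": "play_rows", "data": {
  "plan": [
    [[0,0,0,0,0,0],[0,0,0,0,0,0]]
  ]
}}

```text
time_s: 10.9
tcp_pos: [0.557, -0.077, 0.2225]
ee_rot: [[0.001, 0.124, 0.992], [-0.0, 0.992, -0.124], [-1.0, -0.0, 0.001]]
wrist_force: [-0.1, -0.1, 0.4]
gripper_width: 0.502
```

```bash
python3 -c "
from h import *
togo([.556,-.077,.2],83)
C=cal('wrist'); a,d=r.capture('wrist'); cv2.imwrite('pics/w4.png',a)
np.savez('w4.npz',a=a,d=d,K=C[0],di=C[1],R=C[2],t=C[3])
C=cal('top'); a,d=r.capture('top'); cv2.imwrite('pics/top2.png',a)
"
```

```text
t 10.9 tcp [ 0.557  -0.077   0.2225] yaw 82.87 tilt 0.03 F [-0.07 -0.1   0.37] w 0.502
  shift cm [ 2.25 -0.02 -0.1 ] turn [-0.013  0.003  0.   ] q [   8.6   15.9   -8.5    0.   -65.5 -105.8]
```

View pics/w4.png

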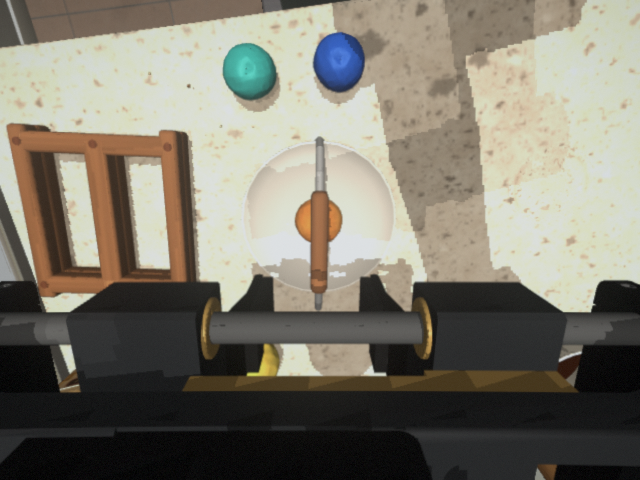

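View pics/top2.png

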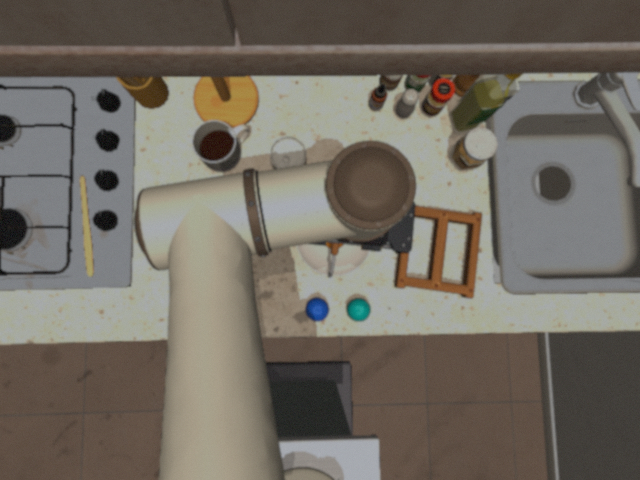

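The stack looks square in both views. The grip bar runs from (319,191) to (319,293) in the wrist view, straight along the tool's z. Measuring its offset.

```bash
python3 -c "
from h import *
z=np.load('w4.npz'); C=(z['K'],z['di'],z['R'],z['t']); s=r.sense(); R=np.array(s['ee_rot']);t=s['tcp_pos']
P=atz(C,[[319,192],[319,293],[319,140],[319,306]],.124);print(np.round((P-t)@R,4))
a=z['a'][180:300,290:350]; cv2.imwrite('pics/w4c.png',cv2.resize(a,None,fx=5,fy=5,interpolation=cv2.INTER_CUBIC))
# sanity projection of trivet corners fits
C=cal('top');m=wood(cv2.imread('pics/top2.png'))
p,f=fit_trivet(C,m,[.53,-.295,-.155],.018,(415,205,75,100)); print(p,np.degrees(p[2]),f)
"
```

```text
[[ 0.0983  0.0017 -0.0397]
 [ 0.0983  0.0019  0.0429]
 [ 0.0983  0.0016 -0.0772]
 [ 0.0983  0.002   0.0545]]
[ 0.52916523 -0.29235051 -0.15816136] -9.061978520447767 219.4071097345132
```

View pics/w4c.png

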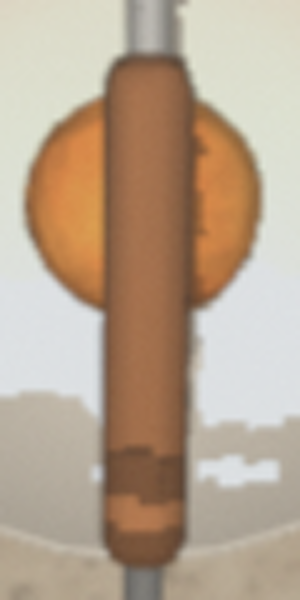

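{"op": "play_rows", "data": {
  "plan": [
    [[3,0.2,0.15,0,0,0],[6,0.2,0.15,0,0,0],[9,0.2,0.15,0,0,0],[11.5,0.2,0.15,0,0,0],[12.5,0.2,0.15,0,0,0]]
  ]
}}

```text
time_s: 11.62
tcp_pos: [0.5579, -0.0759, 0.0956]
ee_rot: [[-0.003, 0.126, 0.992], [-0.0, 0.992, -0.126], [-1.0, -0.001, -0.003]]
wrist_force: [-0.1, -0.0, -0.1]
gripper_width: 0.499
```

{"op": "play_rows", "data": {
  "plan": [
    [[0,0,0,0,0,0],[0,0,0,0,0,0]]
  ],
  "hand": 0.3
}}

```text
time_s: 11.88
tcp_pos: [0.5597, -0.0751, 0.0982]
ee_rot: [[0.002, 0.124, 0.992], [0.0, 0.992, -0.124], [-1.0, 0.0, 0.002]]
wrist_force: [-0.1, -0.4, -0.7]
gripper_width: 0.356
```

```bash
python3 -c "
from h import *
togo([.5588,-.0752,.097],83)
a,d=r.capture('wrist'); cv2.imwrite('pics/w5.png',a)
cv2.imwrite('pics/s5.png',r.capture('side')[0])
"
```

```text
t 11.875 tcp [ 0.5597 -0.0751  0.0982] yaw 82.86 tilt 0.13 F [-0.13 -0.44 -0.73] w 0.356
  shift cm [ 0.12 -0.02 -0.09] turn [-0.014  0.013 -0.002] q [   8.8   23.1  -17.7    0.   -49.1 -106. ]
```

View pics/w5.png

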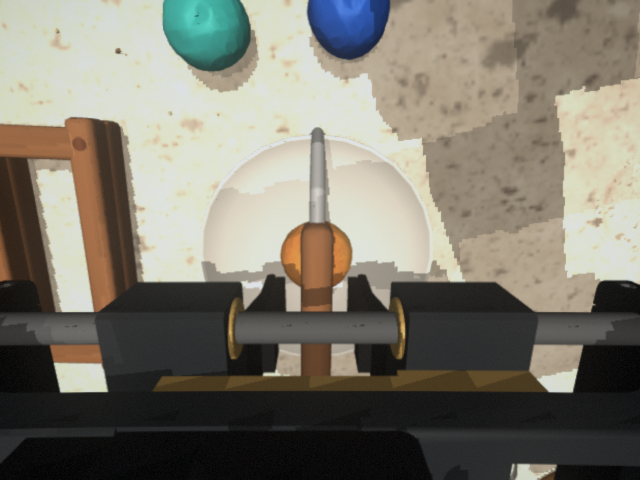

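View pics/s5.png

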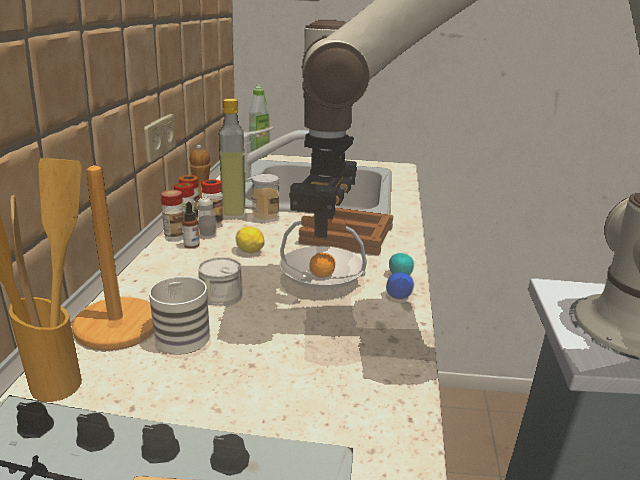

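```bash
python3 -c "
from h import *
C=cal('wrist');s=r.sense(); R=np.array(s['ee_rot']);t=s['tcp_pos']
P=atz(C,[[316,223]],.124);print((P-t)@R)
P=atz(C,[[204,245],[430,245],[316,136]],.035);print((P-t)@R)
togo([.559,-.075,.0972],82.9)
"
```

```text
[[-0.02589122 -0.00097099 -0.04363231]]
[[ 0.06315146 -0.07713736 -0.00838247]
 [ 0.06322532  0.07627095 -0.00833825]
 [ 0.06302914 -0.00106094 -0.07922456]]
t 11.975 tcp [ 0.5596 -0.0749  0.0982] yaw 82.87 tilt 0.13 F [-0.82 -0.7  -1.04] w 0.319
  shift cm [ 0.1  -0.02 -0.06] turn [-0.003  0.013 -0.003] q [   8.8   23.1  -17.7    0.   -49.1 -106. ]
```

{"op": "play_rows", "data": {
  "plan": [
    [[0.1,0,-0.08,0,0,0],[0.1,0,-0.08,0,0,0],[0.1,0,-0.08,0,0,0]]
  ]
}}

```text
time_s: 12.35
tcp_pos: [0.5581, -0.0747, 0.0962]
ee_rot: [[0.0, 0.124, 0.992], [-0.0, 0.992, -0.124], [-1.0, 0.0, 0.0]]
wrist_force: [-0.6, 0.0, -0.7]
gripper_width: 0.3
```

{"op": "play_rows", "data": {
  "plan": [
    [[0,0,0,0,0,0],[0,0,0,0,0,0],[0,0,0,0,0,0],[0,0,0,0,0,0],[0,0,0,0,0,0]]
  ],
  "hand": 0.0
}}

```text
time_s: 12.98
tcp_pos: [0.5582, -0.0748, 0.096]
ee_rot: [[0.0, 0.124, 0.992], [-0.0, 0.992, -0.124], [-1.0, -0.0, 0.0]]
wrist_force: [0.1, 0.3, -0.8]
gripper_width: 0.158
```

{"op": "play_rows", "data": {
  "plan": [
    [[-0.1,0,0,0,0,0],[-0.3,0,0,0,0,0],[-0.6,0,0,0,0,0],[-0.9,0,0,0,0,0],[-1.2,0,0,0,0,0]]
  ]
}}

```text
time_s: 13.6
tcp_pos: [0.558, -0.0747, 0.1082]
ee_rot: [[-0.0, 0.124, 0.992], [0.0, 0.992, -0.124], [-1.0, 0.0, -0.0]]
wrist_force: [-0.1, -0.2, -4.2]
gripper_width: 0.154
```

```bash
python3 -c "
from h import *
togo([.559,-.075,.2],82.9)
cv2.imwrite('pics/w6.png',r.capture('wrist')[0])
cv2.imwrite('pics/s6.png',r.capture('side')[0][150:350,200:460])
"
```

```text
t 13.6 tcp [ 0.558  -0.0747  0.1082] yaw 82.87 tilt 0.01 F [-0.13 -0.24 -4.24] w 0.154
  shift cm [-9.18 -0.01  0.1 ] turn [-0.003 -0.001 -0.   ] q [   8.9   22.3  -17.2   -0.   -50.5 -106. ]
```

View pics/w6.png

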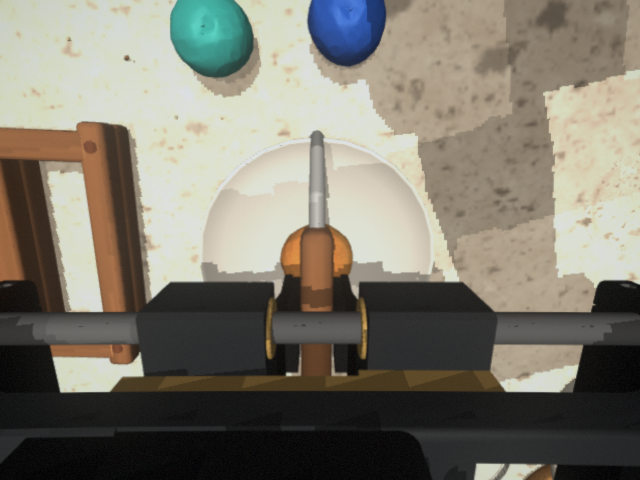

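View pics/s6.png

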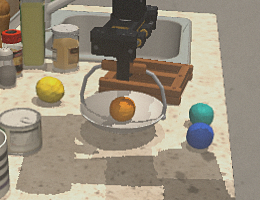

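The dish is up by 12 mm, level, with about 4.2 N on the wrist and the mandarin still in the middle. Continuing gently.

{"op": "play_rows", "data": {
  "plan": [
    [[-0.4,0,0,0,0,0],[-1.1,0,0,0,0,0],[-2,0,0,0,0,0],[-3,0,0,0,0,0],[-4,0,0,0,0,0]]
  ]
}}

```text
time_s: 14.32
tcp_pos: [0.5582, -0.0747, 0.149]
ee_rot: [[0.001, 0.124, 0.992], [0.0, 0.992, -0.124], [-1.0, 0.0, 0.001]]
wrist_force: [-0.6, 0.1, -4.8]
gripper_width: 0.159
```

{"op": "play_rows", "data": {
  "plan": [
    [[-1,0,0,0,0,0],[-2,0,0,0,0,0],[-2.8,0,0,0,0,0],[-3.3,0,0,0,0,0],[-3.5,0,0,0,0,0]]
  ]
}}

```text
time_s: 14.95
tcp_pos: [0.5581, -0.0747, 0.1833]
ee_rot: [[0.0, 0.124, 0.992], [0.0, 0.992, -0.124], [-1.0, 0.0, 0.0]]
wrist_force: [-0.1, 0.3, -5.1]
gripper_width: 0.158
```

```bash
python3 -c "
from h import *
togo([.5303,-.2930,.182],82.9)
"
```

```text
t 14.95 tcp [ 0.5581 -0.0747  0.1833] yaw 82.87 tilt 0.01 F [-0.15  0.26 -5.07] w 0.158
  shift cm [  0.13 -22.    -0.05] turn [-0.003  0.001 -0.001] q [   8.9   17.9  -11.8   -0.   -60.4 -106. ]
```

{"op": "play_rows", "data": {
  "plan": [
    [[0,-0.2,0,0,0,0],[0,-0.6,0,0,0,0],[0,-1.2,0,0,0,0],[0,-2.0,0,0,0,0],[0,-3.0,0,0,0,0]]
  ]
}}

```text
time_s: 15.58
tcp_pos: [0.5542, -0.1052, 0.183]
ee_rot: [[-0.0, 0.124, 0.992], [-0.0, 0.992, -0.124], [-1.0, -0.0, -0.0]]
wrist_force: [-0.4, 0.7, -5.2]
gripper_width: 0.158
```

{"op": "play_rows", "data": {
  "plan": [
    [[0,-1,0,0,0,0],[0,-2,0,0,0,0],[0,-3,0,0,0,0],[0,-4,0,0,0,0],[0,-5,0,0,0,0]]
  ]
}}

```text
time_s: 16.2
tcp_pos: [0.5481, -0.1549, 0.183]
ee_rot: [[0.0, 0.124, 0.992], [-0.0, 0.992, -0.124], [-1.0, -0.0, 0.0]]
wrist_force: [-0.2, 0.1, -5.0]
gripper_width: 0.157
```

{"op": "play_rows", "data": {
  "plan": [
    [[0,-1,0,0,0,0],[0,-2,0,0,0,0],[0,-3,0,0,0,0],[0,-4,0,0,0,0],[0,-5,0,0,0,0]]
  ]
}}

```text
time_s: 16.82
tcp_pos: [0.5419, -0.2044, 0.183]
ee_rot: [[-0.0, 0.124, 0.992], [0.0, 0.992, -0.124], [-1.0, 0.0, -0.0]]
wrist_force: [0.6, 0.6, -4.8]
gripper_width: 0.159
```

{"op": "play_rows", "data": {
  "plan": [
    [[0,-1,0,0,0,0],[0,-2,0,0,0,0],[0,-3,0,0,0,0],[0,-4,0,0,0,0],[0,-5,0,0,0,0]]
  ]
}}

```text
time_s: 17.45
tcp_pos: [0.5357, -0.254, 0.183]
ee_rot: [[-0.0, 0.124, 0.992], [-0.0, 0.992, -0.124], [-1.0, -0.0, -0.0]]
wrist_force: [-0.2, 0.5, -4.4]
gripper_width: 0.155
```

{"op": "play_rows", "data": {
  "plan": [
    [[0,-1,0,0,0,0],[0,-1.8,0,0,0,0],[0,-2.4,0,0,0,0],[0,-2.8,0,0,0,0],[0,-3.1,0,0,0,0]]
  ]
}}

```text
time_s: 18.08
tcp_pos: [0.5319, -0.2843, 0.183]
ee_rot: [[0.0, 0.124, 0.992], [0.0, 0.992, -0.124], [-1.0, 0.0, -0.0]]
wrist_force: [-1.3, 0.5, -5.1]
gripper_width: 0.158
```

```bash
python3 -c "
from h import *
togo([.5303,-.2930,.182],82.9)
cv2.imwrite('pics/w7.png',r.capture('wrist')[0])
cv2.imwrite('pics/s7.png',r.capture('side')[0])
"
```

```text
t 18.075 tcp [ 0.5319 -0.2843  0.183 ] yaw 82.87 tilt 0.0 F [-1.27  0.53 -5.07] w 0.158
  shift cm [ 0.1  -0.89 -0.05] turn [-0.003 -0.    -0.   ] q [-12.8  21.6  -6.1  -0.  -62.3 -84.4]
```

View pics/w7.png

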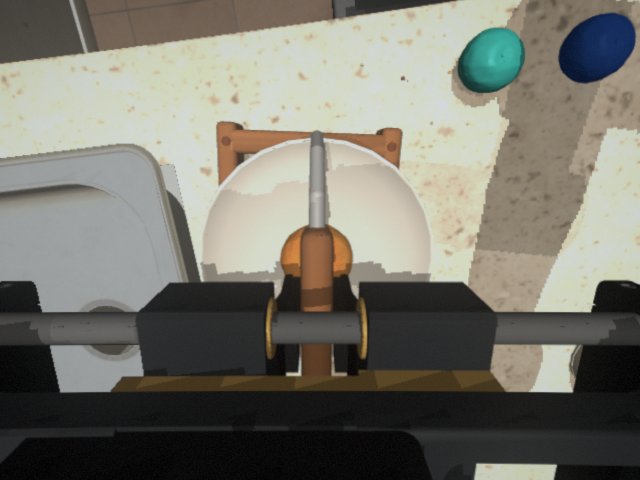

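View pics/s7.png

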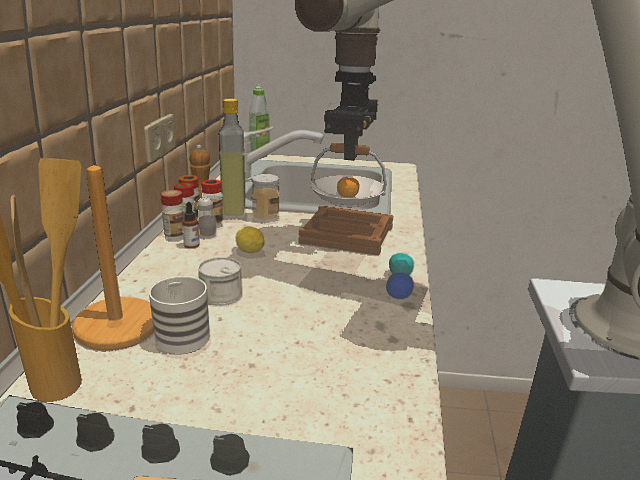

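The mandarin is centred, the dish is clear and nearly over the stand. I'll finish the shift, then make the quarter turn slowly: yaw from 82.9° to 171° (stand -9° plus 180°).

{"op": "play_rows", "data": {
  "plan": [
    [[0,-0.25,0,0,0,0],[0,-0.5,0,0,0,0],[0,-0.7,0,0,0,0],[0,-0.85,-0.05,0,0,0],[0,-0.9,-0.05,0,0,0]]
  ]
}}

```text
time_s: 18.8
tcp_pos: [0.5302, -0.2931, 0.183]
ee_rot: [[-0.0, 0.124, 0.992], [0.0, 0.992, -0.124], [-1.0, 0.0, -0.0]]
wrist_force: [-0.0, -0.1, -5.6]
gripper_width: 0.156
```

{"op": "play_rows", "data": {
  "plan": [
    [[0,0,0,-0.05,0,0],[0,0,0,-0.15,0,0],[0,0,0,-0.3,0,0],[0,0,0,-0.5,0,0],[0,0,0,-0.75,0,0]]
  ]
}}

```text
time_s: 19.42
tcp_pos: [0.5303, -0.293, 0.1831]
ee_rot: [[0.0, -0.009, 1.0], [0.0, 1.0, 0.009], [-1.0, 0.0, 0.0]]
wrist_force: [-0.6, -0.2, -5.0]
gripper_width: 0.159
```

{"op": "play_rows", "data": {
  "plan": [
    [[0,0,0,-0.3,0,0],[0,0,0,-0.6,0,0],[0,0,0,-0.9,0,0],[0,0,0,-1.2,0,0],[0,0,0,-1.5,0,0]]
  ]
}}

```text
time_s: 20.05
tcp_pos: [0.5303, -0.293, 0.183]
ee_rot: [[-0.0, -0.268, 0.963], [0.0, 0.963, 0.268], [-1.0, 0.0, -0.0]]
wrist_force: [-0.4, -0.2, -4.0]
gripper_width: 0.16
```

{"op": "play_rows", "data": {
  "plan": [
    [[0,0,0,-0.3,0,0],[0,0,0,-0.6,0,0],[0,0,0,-0.9,0,0],[0,0,0,-1.2,0,0],[0,0,0,-1.5,0,0]]
  ]
}}

```text
time_s: 20.68
tcp_pos: [0.5303, -0.293, 0.1831]
ee_rot: [[0.0, -0.508, 0.861], [-0.0, 0.861, 0.508], [-1.0, -0.0, -0.0]]
wrist_force: [0.4, 0.5, -6.1]
gripper_width: 0.155
```

```bash
python3 -c "
from h import *
togo([.5303,-.2930,.182],171)
cv2.imwrite('pics/w8.png',r.capture('wrist')[0])
"
```

```text
t 20.675 tcp [ 0.5303 -0.293   0.1831] yaw 120.54 tilt 0.0 F [ 0.41  0.46 -6.1 ] w 0.155
  shift cm [0.11 0.   0.  ] turn [-5.046 -0.     0.   ] q [-13.6  21.9  -5.7   0.  -62.4 -45.8]
```

View pics/w8.png

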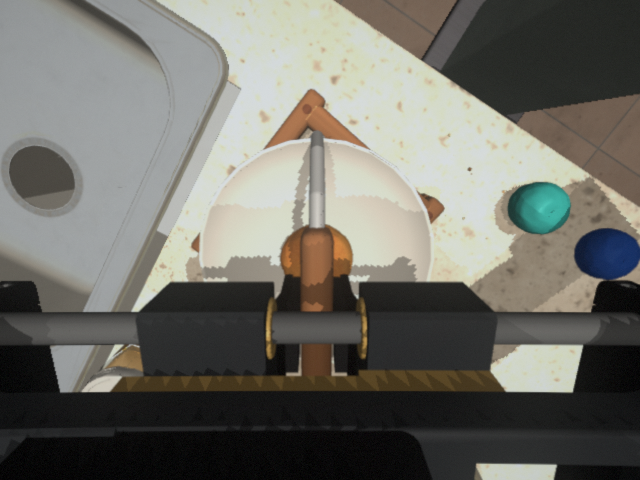

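{"op": "play_rows", "data": {
  "plan": [
    [[0,0,0,-0.3,0,0],[0,0,0,-0.6,0,0],[0,0,0,-0.9,0,0],[0,0,0,-1.2,0,0],[0,0,0,-1.5,0,0]]
  ]
}}

```text
time_s: 21.35
tcp_pos: [0.5303, -0.293, 0.1831]
ee_rot: [[0.0, -0.713, 0.701], [-0.0, 0.701, 0.713], [-1.0, -0.0, -0.0]]
wrist_force: [-0.5, -1.0, -6.0]
gripper_width: 0.157
```

{"op": "play_rows", "data": {
  "plan": [
    [[0,0,0,-0.3,0,0],[0,0,0,-0.6,0,0],[0,0,0,-0.9,0,0],[0,0,0,-1.2,0,0],[0,0,0,-1.5,0,0]]
  ]
}}

```text
time_s: 21.98
tcp_pos: [0.5303, -0.293, 0.183]
ee_rot: [[-0.0, -0.87, 0.493], [0.0, 0.493, 0.87], [-1.0, 0.0, -0.0]]
wrist_force: [-0.2, -0.3, -4.9]
gripper_width: 0.156
```

{"op": "play_rows", "data": {
  "plan": [
    [[0,0,0,-0.3,0,0],[0,0,0,-0.6,0,0],[0,0,0,-0.9,0,0],[0,0,0,-1.15,0,0],[0,0,0,-1.38,0,0]]
  ]
}}

```text
time_s: 22.6
tcp_pos: [0.5303, -0.293, 0.1831]
ee_rot: [[0.0, -0.963, 0.271], [-0.0, 0.271, 0.963], [-1.0, -0.0, -0.0]]
wrist_force: [0.4, -0.2, -5.7]
gripper_width: 0.156
```

{"op": "play_rows", "data": {
  "plan": [
    [[0,0,0,-0.2,0,0],[0,0,0,-0.37,0,0],[0,0,0,-0.5,0,0],[0,0,0,-0.6,0,0],[0,0,0,-0.66,0,0]]
  ]
}}

```text
time_s: 23.22
tcp_pos: [0.5303, -0.293, 0.1831]
ee_rot: [[-0.0, -0.987, 0.16], [-0.0, 0.16, 0.987], [-1.0, -0.0, -0.0]]
wrist_force: [0.2, -0.5, -5.3]
gripper_width: 0.154
```

```bash
python3 -c "
from h import *
togo([.5303,-.2930,.17],171)
C=cal('wrist');a=r.capture('wrist')[0]; cv2.imwrite('pics/w9.png',a)
a,d=r.capture('top');cv2.imwrite('pics/top9.png',cv2.resize(a[120:340,330:530],None,fx=2.7,fy=2.7)); cv2.imwrite('pics/top9full.png',a)
"
```

```text
t 23.225 tcp [ 0.5303 -0.293   0.1831] yaw 170.81 tilt 0.0 F [ 0.23 -0.54 -5.27] w 0.154
  shift cm [ 1.31 -0.    0.  ] turn [-0.019 -0.     0.   ] q [-13.6  21.9  -5.7   0.  -62.4   4.4]
```

View pics/w9.png

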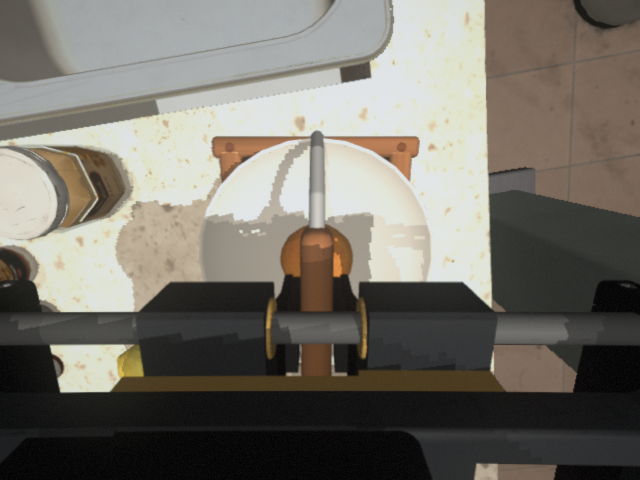

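View pics/top9.png

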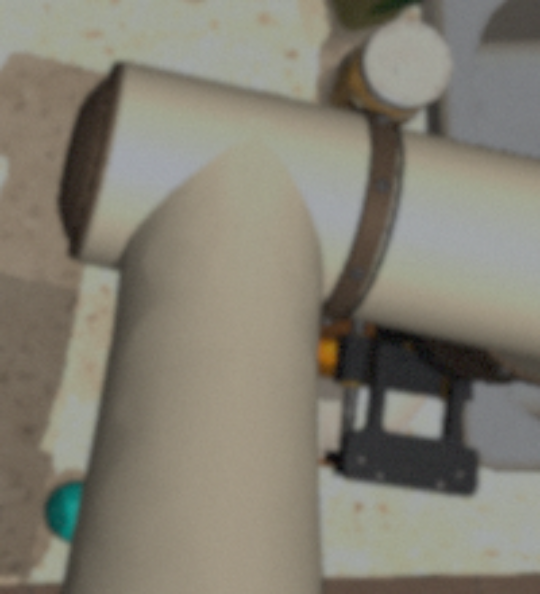

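The handle runs across the stand and the mandarin is central. I'll lower 1.5 cm so the gap is about 3.5 cm, then check it's still.

{"op": "play_rows", "data": {
  "plan": [
    [[0.2,0,0,0,0,0],[0.6,0.05,0.05,0,0,0],[1.0,0.05,0.05,0,0,0],[1.3,0.05,0.05,0,0,0],[1.5,0.05,0.05,0,0,0]]
  ]
}}

```text
time_s: 23.95
tcp_pos: [0.5298, -0.2924, 0.1677]
ee_rot: [[-0.0, -0.987, 0.16], [0.0, 0.16, 0.987], [-1.0, 0.0, 0.0]]
wrist_force: [-0.5, 0.5, -5.4]
gripper_width: 0.157
```

{"op": "play_rows", "data": {
  "plan": [
    [[0,0,0,0,0,0],[0,0,0,0,0,0],[0,0,0,0,0,0],[0,0,0,0,0,0],[0,0,0,0,0,0]]
  ]
}}

```text
time_s: 24.58
tcp_pos: [0.5299, -0.2924, 0.1681]
ee_rot: [[0.0, -0.987, 0.16], [-0.0, 0.16, 0.987], [-1.0, -0.0, -0.0]]
wrist_force: [0.1, -0.8, -4.8]
gripper_width: 0.158
```

```bash
python3 -c "
from h import *
togo([.5303,-.2930,.168],171); print(np.round(r.sense()['joint_velocities'],2))
a,d=r.capture('wrist'); cv2.imwrite('pics/w10.png',a); a=r.capture('side')[0];cv2.imwrite('pics/s10.png',a)
cv2.imwrite('pics/s10c.png',cv2.resize(a[80:280,230:430],None,fx=3,fy=3,interpolation=cv2.INTER_CUBIC))
"
```

```text
t 24.575 tcp [ 0.5299 -0.2924  0.1681] yaw 170.77 tilt 0.01 F [ 0.12 -0.84 -4.82] w 0.158
  shift cm [ 0.01 -0.05 -0.05] turn [-0.023 -0.     0.001] q [-13.6  22.5  -7.    0.  -60.5   4.4]
[ 0.04  0.04 -0.02  0.05 -0.03 -0.03]
```

View pics/s10c.png

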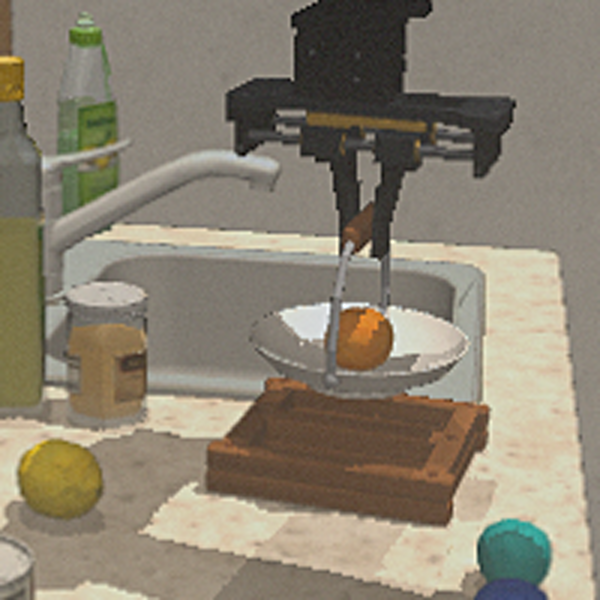

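View pics/w10.png

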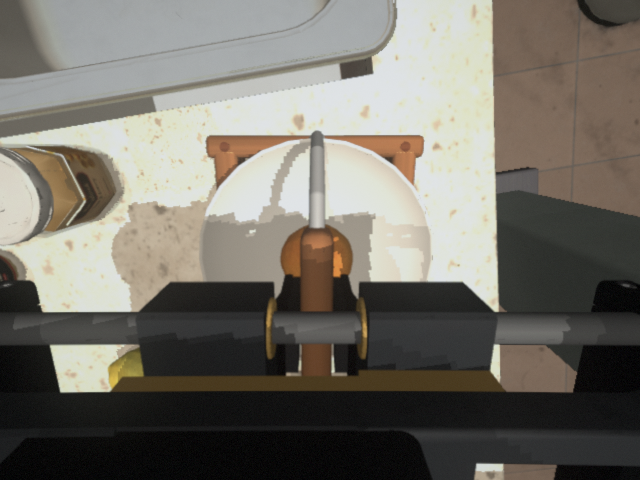

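View pics/s10.png

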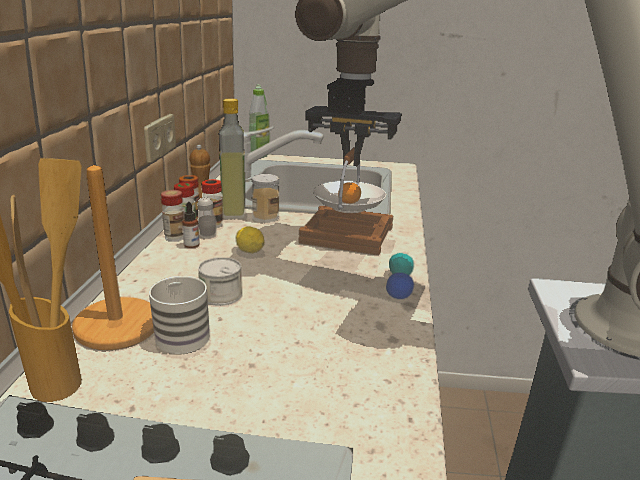

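The dish hangs level over the middle of the stack, the mandarin is central, and the mug, tin and lemon are unmoved. Handing in.

```bash
python3 -c "
from h import *
print(r.finish_job()); togo([.5303,-.2930,.168],171)"
```

```text
the job is handed in; nothing more can be done
None
the job is handed in; nothing more can be done
```

The job is done and handed in at about 24.7 s of the 72 s allowed. The hand-in reports no verdict.

- **Stand:** I set the left trivet down on its twin and released it. Wrist pictures just before contact put the bars within about 1 mm of each other. A later fit from the top camera gave the top trivet at (0.529, -0.292) and -9.1°, against (0.530, -0.295) and -8.9° for the base at the start. The roughly 2 mm difference in y is about the camera bias I had measured.
- **Dish:** I gripped it by the handle and lifted it about 9 cm, moved it over the stand, and only then turned it about 88°. I stopped at 88° so that the handle lies square across the stand.
- **Last checks:** The tool tilt was 0.01° and the joints were at rest. The wrist carried about 5 N, with the bar firmly in the grip. I estimate about 3.5 cm of air under the dish. The mandarin was central in the dish, and the mug, tin and lemon looked unmoved in the side view.
- **Disagreements:** The cameras and the arm differed by 1–2 mm, within the stated calibration. No check failed. The arm blocked the top camera's view of the final pose, so I checked that pose with the side and wrist cameras only.

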